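# Seat the microscope camera and set the light-path rod to its middle click

### The job

Set the inspection microscope up so that the eyepieces and the camera both get light: the camera on top has ridden up in its photo tube, so press it straight down until its shoulder sits on the tube's rim, and push the light-path rod, which has been left pulled fully out of the side of the head, in to its middle click position - not all the way in. Leave the things lying around the stand where they are.

Things in the scene. Friction and masses are not known exactly. Their poses are not given: they have to be found in the camera images.
- rod_end (a point): Centre of the outer end face of the black knob (16 mm diameter, 14 mm long) on the 8 mm steel light-path rod, which sticks out level from the head's -y side, axis 213 mm above the work surface. Own frame: y outwards along the rod (it goes in along its -y), z up. It stands off the block's side by 26 mm with the rod fully in, 38 mm at the middle click, 50 mm fully out.
- beam_rod (a joint): How far the rod is out: 0 = fully in (stop), 0.012 = middle click, 0.024 m = fully out (stop; starts there). A spring plunger clicks in a notch at each. About 5 N starts it out of a notch; half-way to the next (6 mm) resistance ends and it snaps on to that notch by itself, ahead of the pushing finger. Pushed over 6 mm past the middle it snaps fully in.
- camera_top (a point): Centre of the flat top of the upright black camera (42 mm diameter, 28 mm high, on a silver adapter 14 mm high whose foot, 39 mm in diameter, is the shoulder) in the photo tube on the head, 20 mm behind the rod. 319 mm above the work surface when the camera is fully down. Axes as the microscope's, z up.
- tube_camera (a joint): How far the camera stands proud (m): 0 = shoulder down on the tube's rim (stop). Starts 6 to 12 mm up, a band of its silver nose, 29 mm in diameter, showing below the shoulder. Snug fit: it stays where it is left and takes about 5 N to slide down.
- microscope: White microscope, fixed. Origin: centre of the base's underside (300 x 210 x 22 mm), on the work surface. +x: operator's side, eyepieces rise to it at 45 degrees, to 295 mm high, x 40 to 130, y +-51 mm. Prism block x -44 to 52, y +-50, z 179 to 245 mm. Rod axis x = 5 mm; photo tube x = -15, y = 0 mm, rim 277 mm high; post x = -115 mm, 303 mm high; focus knobs below the rod, up to 178 mm.
- multimeter: Black handheld multimeter lying face up, 75 x 150 x 36 mm, loose; origin at the centre of its underside. Leave it alone.
- screwdriver: Small screwdriver lying flat, 150 mm long, loose. Leave it alone.
- screw_dish: Small steel dish, 68 mm across, 22 mm high, loose; origin at the centre of its underside. Leave it alone.
- tweezers: Steel tweezers lying flat, about 130 mm long, loose. Leave them alone.

How it is judged:
By the outcome, as a careful person would: the job done as asked, in the order asked, and still so for the second after the job is handed in, with the robot touching nothing.
It also fails if it takes over 42 s, if anything falls off the work surface, if the arm or the gripper's body presses on something with over 40 N, if the wrist force passes 120 N, or if a joint passes its speed limit or range.

### The arm

A 6-joint arm with a two-finger parallel gripper is mounted at the origin on the work surface. World frame = base frame: x ahead of the robot, y to its left, z up, the work surface at z = 0. Lengths are in m, angles in rad, forces in N, time in s.
With the tool pointing down it reaches from about 0.375 to 0.9 m from the base axis. Payload 3.1 kg.
Tool frame: the origin (TCP) lies midway between the tips of the shut fingers; the grasp point (between the pads) lies 19 mm behind it (manip.grasp_offset is the distance from the TCP to the grasp point, in m); z points along the fingers, y is the line along which they close (so a half turn about z gives the same grasp; the last joint's range is limited). The gripper opens to 85 mm and grips with 20 to 120 N. Pads are 22 mm wide; open, the fingers measure 114 mm over their backs; the gripper's body (76 mm by 85 mm) begins 54 mm behind the grasp point. The pads swing forward as they close: fully open they stand 13 mm farther back than shut.
Start: joints at [-1.492, 0.527, 1.433, -0, 1.181, -0.178], TCP at [0.159, -0.604, 0.231] pointing down, gripper open.
Joint ranges: [-3.08, 3.08], [-0.75, 2.2], [0.22, 2.44], [-1.43, 4.57], [0, 2.65], [-2.85, 2.85]. Speed limits (rad/s): [2.79, 2.79, 3.14, 3.14, 3.14, 3.14].

### API

Orientations are given as a unit quaternion [x, y, z, w].
In Python, from station import sensors, cams, order, manip gives the robot as it stands.
- The arm moves only by the tool move_arm, never from a script. Its argument "targets" is a list of rows, each an object of numbers: "dx", "dy", "dz": the shift along the world's x, y, z normalised to -1 to 1, where 1 is 25 mm; "rx", "ry", "rz": the turn, a rotation vector about the world's x, y, z normalised to -1 to 1, where 1 is 30 degrees. A call has exactly 10 rows; each row shifts and turns the commanded pose from where the row before left it; what a row does not reach is not made up. A row lasts 1/8 s, in which the tool goes at most 62.5 mm and 10.7 degrees, less where a joint would pass 70% of its speed; a pose out of reach is approached as far as the arm can. A call with a number of a shift or a turn outside -1 to 1 is refused whole. A call with a gripper value outside its range is refused whole. "claw" is the opening in per cent of the stroke, from 0 (shut) to 100 (fully open), set as the call begins (left out, the last holds). The fingers move at their own pace and stop on an object; "newtons" is the grip in N (left out, the last holds). Time passes only in rows, so rows that do not move let the fingers close, or fill a call up. It gives the time, the measured TCP pose, the force, the opening and the grip force at its end, in the units of the state.
- sensors.sense(): the state, without advancing time (a new reading comes with each control period).
- cams.snapshot(name): name is "scene" or "top" or "wrist"; returns the picture (420x560x3 uint8, red, green, blue); there is no depth.
- cams.camera_model(name): a dict with "fx", "fy", "cx", "cy" (pixels), "extrinsics" (4x4, takes a point from world to camera coordinates). Camera axes: x right, y down, z forward; pixel columns grow to the right and rows downward; lengths in m; the calibration is good to about 2 mm. A picture is of the moment at which its call begins: read the wrist's pose just before it. camera_model takes no time and is no camera call; for the wrist camera it gives the pose at the moment of the call.
- order.sign_off(): hands the job in; it is judged then, once.
The state is a dict: "t": time; "q": joint angles; "qd": joint speeds; "tau": joint torques, N m; "tcp_pos": TCP position; "tool_rot": TCP orientation; "force": force on the tool from outside, world axes, zero at the start; "ft_torque": the same for the moment, N m; "finger_gap": opening from 0.0 (shut) to 1.0 (fully open); "gripper_force": force on a finger pad.
Only numpy, scipy, OpenCV 4.12 (cv2) and the standard library are available. Lean on these libraries where they do the work, as an engineer would, in place of code of your own. Each camera call takes 0.05 s, during which the arm holds its last target. There are 200 camera calls.

## Working session

There is one attempt and no reset: what is moved stays moved. The work goes in short steps, Python scripts to look and compute and a tool call to move; the robot and the scene stay as the last step left them, time stands still between calls to the robot, and variables do not carry over. Pictures are saved under pics/ and viewed, at most 10 in all, crops included, and the job is handed in when it is done.

Besides the shell and the picture viewer there is one more tool, called after "Request:" as name(argument=value, ...), one argument or row to a line, values as JSON. move_arm: Moves the arm, as the interface text tells. Scaled input: -1 to 1 covers 25 mm each way for a shift and 30 degrees each way for a turn. Its arguments: {"type":"object","properties":{"targets":{"type":"array"},"claw":{"type":"number"},"newtons":{"type":"number"}},"required":["targets"]}

```bash
mkdir -p pics; cat > h.py <<'E'
import numpy as np, cv2
from station import sensors, cams, order, manip
def snap(n,f):
    im=cams.snapshot(n); cv2.imwrite('pics/'+f+'.png',cv2.cvtColor(im,cv2.COLOR_RGB2BGR)); return im
def P(n):
    m=cams.camera_model(n); K=np.array([[m['fx'],0,m['cx']],[0,m['fy'],m['cy']],[0,0,1]]); return K@np.array(m['extrinsics'])[:3]
def proj(Pm,X):
    p=Pm@np.r_[X,1]; return p[:2]/p[2]
def tri(Ps,uv):
    A=[]
    for M,(u,v) in zip(Ps,uv): A+= [u*M[2]-M[0], v*M[2]-M[1]]
    X=np.linalg.svd(np.array(A))[2][-1]; return X[:3]/X[3]
E
python3 - <<'E'
from h import *
snap('scene','s1');snap('top','t1')
a=cv2.imread('pics/s1.png');b=cv2.imread('pics/t1.png')
print(sensors.sense())
for n in('scene','top'):
    m=cams.camera_model(n);E=np.array(m['extrinsics']);print(n,-E[:3,:3].T@E[:3,3],E[2,:3],m['fx'])
E
```

```text
{'t': 0.1, 'q': array([-1.49249320e+00,  5.28395292e-01,  1.43375935e+00, -2.52436871e-05,
        1.18138919e+00, -1.78496369e-01]), 'qd': array([-0.00162514, -0.00266323, -0.00428555, -0.00227388,  0.00196311,
       -0.00030239]), 'tau': array([ 3.62812152e-04, -4.43301952e+01, -1.78586447e+01, -2.66443240e-04,
        3.85653373e-03,  8.37596701e-06]), 'tcp_pos': array([ 0.15871496, -0.60385676,  0.23042261]), 'tool_rot': array([ 9.91766984e-01,  1.28051932e-01,  3.71955878e-05, -9.74947427e-04]), 'force': array([ 0.06001536,  0.34575403, -0.23367159]), 'ft_torque': array([-0.01667282, -0.0209474 ,  0.02477834]), 'gripper_force': 0.0, 'finger_gap': 0.9998298577013118}
scene [ 0.99928737 -0.24701019  1.05981915] [-0.40398478  0.32629416 -0.85459255] 536.1192598059212
top [0.45901791 0.09079469 1.1228185 ] [ 0.13666746 -0.01831173 -0.99044772] 464.4425598846215
```

View pics/s1.png

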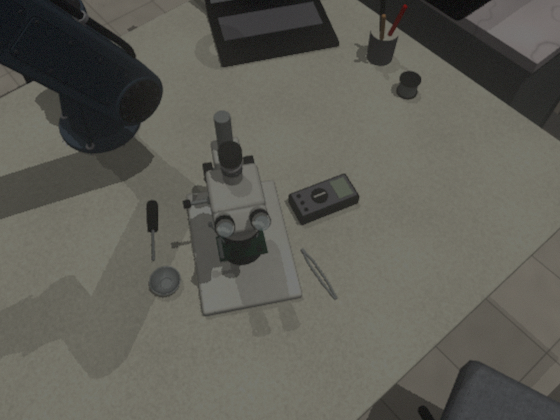

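View pics/t1.png

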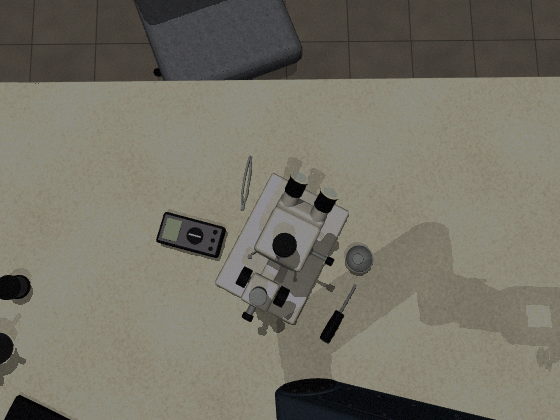

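The scene view has the camera near (231,152) and the rod knob near (187,204). In the top view they are at (285,245) and (329,261). I'll enlarge both to read them better.

```bash
python3 - <<'E'
from h import *
a=cv2.imread('pics/s1.png')[110:310,150:310];b=cv2.imread('pics/t1.png')[150:350,205:365]
c=np.hstack([cv2.resize(x,None,fx=2.5,fy=2.5,interpolation=cv2.INTER_CUBIC) for x in(a,b)])
c=np.clip(255*(c/255.)**.55,0,255).astype(np.uint8)
cv2.imwrite('pics/c1.png',c)
Ps=[P('scene'),P('top')]
for uv in([(231,152),(285,245)],[(187,204),(329.5,261)]):print(tri(Ps,uv))
E
```

```text
[0.50928772 0.06140291 0.31933839]
[ 0.4823641  -0.03036896  0.21140513]
```

View pics/c1.png

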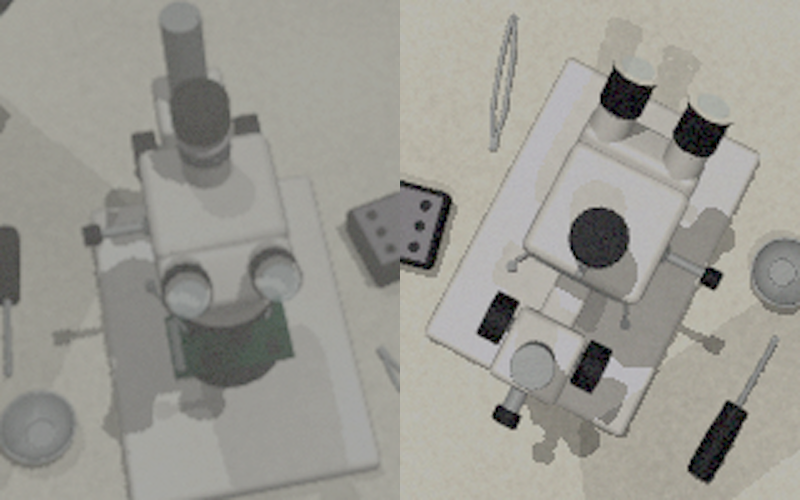

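The crop shows the camera's top disc centred at scene (231,152) and top (284.6,245), with the knob at scene (187,204) and top (329–333,261). That puts the camera at about (0.509,0.061), the knob at about (0.482,-0.030), and the microscope's yaw at about -28°. Next I move above the camera with the fingers shut.

Request:
move_arm(
  targets=[
    {"dx": 0.467,"dy": 0.887,"dz": 0.6,"rz": 0.052},
    {"dx": 0.467,"dy": 0.887,"dz": 0.6,"rz": 0.052},
    {"dx": 0.467,"dy": 0.887,"dz": 0.6,"rz": 0.052},
    {"dx": 0.467,"dy": 0.887,"dz": 0.6,"rz": 0.052},
    {"dx": 0.467,"dy": 0.887,"dz": 0.6,"rz": 0.052},
    {"dx": 0.467,"dy": 0.887,"dz": 0.6,"rz": 0.052},
    {"dx": 0.467,"dy": 0.887,"dz": 0.6,"rz": 0.052},
    {"dx": 0.467,"dy": 0.887,"dz": 0.6,"rz": 0.052},
    {"dx": 0.467,"dy": 0.887,"dz": 0.6,"rz": 0.052},
    {"dx": 0.467,"dy": 0.887,"dz": 0.6,"rz": 0.052},
  ],
  claw=0,
  newtons=40,
)

```text
schema error: expected keys dx, dy, dz, rx, ry, rz
```

Request:
move_arm(
  targets=[
    {"dx": 0.467,"dy": 0.887,"rz": 0.052},
    {"dx": 0.467,"dy": 0.887,"rz": 0.052},
    {"dx": 0.467,"dy": 0.887,"rz": 0.052},
    {"dx": 0.467,"dy": 0.887,"rz": 0.052},
    {"dx": 0.467,"dy": 0.887,"rz": 0.052},
    {"dx": 0.467,"dy": 0.887,"rz": 0.052},
    {"dx": 0.467,"dy": 0.887,"rz": 0.052},
    {"dx": 0.467,"dy": 0.887,"rz": 0.052},
    {"dx": 0.467,"dy": 0.887,"rz": 0.052},
    {"dx": 0.467,"dy": 0.887,"rz": 0.052},
  ],
)

```text
schema error: expected keys dx, dy, dz, rx, ry, rz
```

Request:
move_arm(
  targets=[
    {"dx": 0.467,"dy": 0.887,"dz": 0.6,"rx": 0,"ry": 0,"rz": 0.052},
    {"dx": 0.467,"dy": 0.887,"dz": 0.6,"rx": 0,"ry": 0,"rz": 0.052},
    {"dx": 0.467,"dy": 0.887,"dz": 0.6,"rx": 0,"ry": 0,"rz": 0.052},
    {"dx": 0.467,"dy": 0.887,"dz": 0.6,"rx": 0,"ry": 0,"rz": 0.052},
    {"dx": 0.467,"dy": 0.887,"dz": 0.6,"rx": 0,"ry": 0,"rz": 0.052},
    {"dx": 0.467,"dy": 0.887,"dz": 0.6,"rx": 0,"ry": 0,"rz": 0.052},
    {"dx": 0.467,"dy": 0.887,"dz": 0.6,"rx": 0,"ry": 0,"rz": 0.052},
    {"dx": 0.467,"dy": 0.887,"dz": 0.6,"rx": 0,"ry": 0,"rz": 0.052},
    {"dx": 0.467,"dy": 0.887,"dz": 0.6,"rx": 0,"ry": 0,"rz": 0.052},
    {"dx": 0.467,"dy": 0.887,"dz": 0.6,"rx": 0,"ry": 0,"rz": 0.052},
  ],
  claw=0,
  newtons=40,
)

```text
t: 1.35
tcp_pos: [0.2761, -0.3813, 0.3821]
tool_rot: [0.965, 0.262, 0.0, -0.0]
force: [-0.1, -0.0, 0.4]
finger_gap: -0.001
gripper_force: 0.0
```

Request:
move_arm(
  targets=[
    {"dx": 0.467,"dy": 0.887,"dz": 0,"rx": 0,"ry": 0,"rz": 0.052},
    {"dx": 0.467,"dy": 0.887,"dz": 0,"rx": 0,"ry": 0,"rz": 0.052},
    {"dx": 0.467,"dy": 0.887,"dz": 0,"rx": 0,"ry": 0,"rz": 0.052},
    {"dx": 0.467,"dy": 0.887,"dz": 0,"rx": 0,"ry": 0,"rz": 0.052},
    {"dx": 0.467,"dy": 0.887,"dz": 0,"rx": 0,"ry": 0,"rz": 0.052},
    {"dx": 0.467,"dy": 0.887,"dz": 0,"rx": 0,"ry": 0,"rz": 0.052},
    {"dx": 0.467,"dy": 0.887,"dz": 0,"rx": 0,"ry": 0,"rz": 0.052},
    {"dx": 0.467,"dy": 0.887,"dz": 0,"rx": 0,"ry": 0,"rz": 0.052},
    {"dx": 0.467,"dy": 0.887,"dz": 0,"rx": 0,"ry": 0,"rz": 0.052},
    {"dx": 0.467,"dy": 0.887,"dz": 0,"rx": 0,"ry": 0,"rz": 0.052},
  ],
)

```text
t: 2.6
tcp_pos: [0.3924, -0.1595, 0.3817]
tool_rot: [0.92, 0.391, 0.0, 0.0]
force: [-0.2, 0.2, -0.7]
finger_gap: 0.003
gripper_force: 0.0
```

```bash
python3 - <<'E'
from h import *
M=P('wrist');im=snap('wrist','w1');np.save('w1.npy',M)
for X in([.509,.061,.327],[.482,-.03,.213]):print(proj(M,X))
m=cams.camera_model('wrist');E=np.array(m['extrinsics']);print(-E[:3,:3].T@E[:3,3],E[2,:3])
b=cv2.imread('pics/w1.png');cv2.imwrite('pics/w1b.png',np.clip(255*(b/255.)**.55,0,255).astype(np.uint8))
E
```

```text
[  92.24243867 -376.4589288 ]
[249.30433041 -24.28571347]
[ 0.45169202 -0.09682046  0.52384492] [-0.22244261 -0.23160801 -0.94703591]
```

View pics/w1b.png

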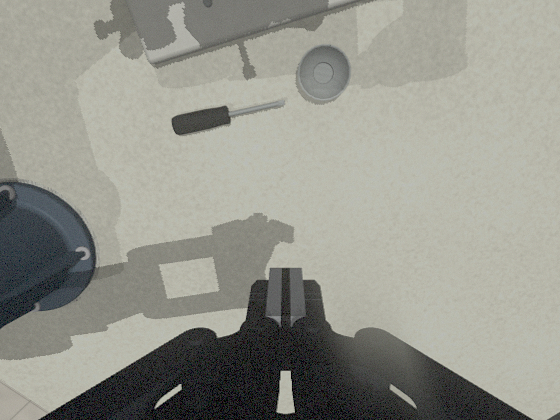

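The wrist view shows the fingers shut at (285,295), the dish at (323,73) and the screwdriver beside it. The knob is just out of frame. I continue over the camera.

Request:
move_arm(
  targets=[
    {"dx": 0.467,"dy": 0.887,"dz": 0,"rx": 0,"ry": 0,"rz": 0.052},
    {"dx": 0.467,"dy": 0.887,"dz": 0,"rx": 0,"ry": 0,"rz": 0.052},
    {"dx": 0.467,"dy": 0.887,"dz": 0,"rx": 0,"ry": 0,"rz": 0.052},
    {"dx": 0.467,"dy": 0.887,"dz": 0,"rx": 0,"ry": 0,"rz": 0.052},
    {"dx": 0.467,"dy": 0.887,"dz": 0,"rx": 0,"ry": 0,"rz": 0.052},
    {"dx": 0.467,"dy": 0.887,"dz": -0.2,"rx": 0,"ry": 0,"rz": 0.052},
    {"dx": 0.467,"dy": 0.887,"dz": -0.2,"rx": 0,"ry": 0,"rz": 0.052},
    {"dx": 0.467,"dy": 0.887,"dz": -0.3,"rx": 0,"ry": 0,"rz": 0.052},
    {"dx": 0.467,"dy": 0.887,"dz": -0.3,"rx": 0,"ry": 0,"rz": 0.052},
    {"dx": 0.467,"dy": 0.887,"dz": -0.2,"rx": 0,"ry": 0,"rz": 0.052},
  ],
)

```text
t: 3.9
tcp_pos: [0.5089, 0.0617, 0.3512]
tool_rot: [0.859, 0.512, -0.0, -0.0]
force: [0.4, 0.6, 0.3]
finger_gap: -0.001
gripper_force: 0.0
```

```bash
python3 - <<'E'
from h import *
s=sensors.sense();print(s['tcp_pos'],s['q'])
M=P('wrist');im=snap('wrist','w2');np.save('w2.npy',M);snap('top','t2');snap('scene','s2')
for X in([.509,.061,.327],[.482,-.03,.213],s['tcp_pos']):print(proj(M,X),proj(P('top'),X),proj(P('scene'),X))
b=[cv2.imread('pics/w2.png'),cv2.resize(cv2.imread('pics/s2.png')[100:240,160:300],(420,420))]
b=np.hstack(b)[:, :];b=cv2.resize(b,(800,343));cv2.imwrite('pics/c2.png',np.clip(255*(b/255.)**.55,0,255).astype(np.uint8))
E
```

```text
[0.50890802 0.06167685 0.35123396] [-9.74728038e-02  2.45895502e-01  1.54419703e+00 -3.09814155e-04
  1.35197630e+00  3.98404295e-01]
[284.66779163 263.90264005] [283.89617954 243.96280079] [229.08412508 149.4278695 ]
[307.58927378 300.30435271] [328.6642892  260.73020739] [186.24207257 203.36149026]
[283.64834227 288.82271076] [284.01712067 243.09913904] [228.30488804 140.27566877]
```

View pics/c2.png

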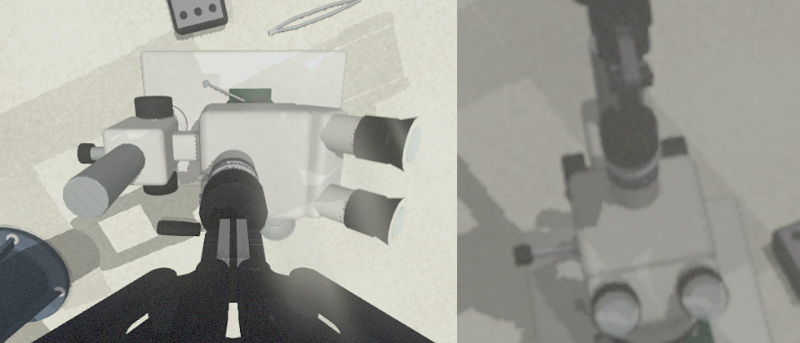

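Fingers are centred over the camera (camera and fingers both near column 232 of the crop), and the microscope's edges run parallel to the tool axes. Pressing down in steps.

Request:
move_arm(
  targets=[
    {"dx": 0,"dy": 0,"dz": -0.12,"rx": 0,"ry": 0,"rz": 0},
    {"dx": 0,"dy": 0,"dz": -0.12,"rx": 0,"ry": 0,"rz": 0},
    {"dx": 0,"dy": 0,"dz": -0.12,"rx": 0,"ry": 0,"rz": 0},
    {"dx": 0,"dy": 0,"dz": -0.12,"rx": 0,"ry": 0,"rz": 0},
    {"dx": 0,"dy": 0,"dz": -0.12,"rx": 0,"ry": 0,"rz": 0},
    {"dx": 0,"dy": 0,"dz": -0.06,"rx": 0,"ry": 0,"rz": 0},
    {"dx": 0,"dy": 0,"dz": -0.06,"rx": 0,"ry": 0,"rz": 0},
    {"dx": 0,"dy": 0,"dz": -0.06,"rx": 0,"ry": 0,"rz": 0},
    {"dx": 0,"dy": 0,"dz": -0.06,"rx": 0,"ry": 0,"rz": 0},
    {"dx": 0,"dy": 0,"dz": -0.06,"rx": 0,"ry": 0,"rz": 0},
  ],
)

```text
t: 5.3
tcp_pos: [0.509, 0.0608, 0.3287]
tool_rot: [0.859, 0.511, 0.0, 0.0]
force: [0.2, -0.1, -1.3]
finger_gap: -0.002
gripper_force: 0.0
```

Request:
move_arm(
  targets=[
    {"dx": 0,"dy": 0,"dz": -0.03,"rx": 0,"ry": 0,"rz": 0},
    {"dx": 0,"dy": 0,"dz": -0.03,"rx": 0,"ry": 0,"rz": 0},
    {"dx": 0,"dy": 0,"dz": -0.03,"rx": 0,"ry": 0,"rz": 0},
    {"dx": 0,"dy": 0,"dz": -0.03,"rx": 0,"ry": 0,"rz": 0},
    {"dx": 0,"dy": 0,"dz": -0.03,"rx": 0,"ry": 0,"rz": 0},
    {"dx": 0,"dy": 0,"dz": -0.03,"rx": 0,"ry": 0,"rz": 0},
    {"dx": 0,"dy": 0,"dz": -0.03,"rx": 0,"ry": 0,"rz": 0},
    {"dx": 0,"dy": 0,"dz": -0.03,"rx": 0,"ry": 0,"rz": 0},
    {"dx": 0,"dy": 0,"dz": 0,"rx": 0,"ry": 0,"rz": 0},
    {"dx": 0,"dy": 0,"dz": 0,"rx": 0,"ry": 0,"rz": 0},
  ],
)

```text
t: 6.55
tcp_pos: [0.5091, 0.0608, 0.3235]
tool_rot: [0.859, 0.511, 0.0, 0.0]
force: [-1.9, 0.6, 5.7]
finger_gap: 0.003
gripper_force: 2.6
```

Request:
move_arm(
  targets=[
    {"dx": 0,"dy": 0,"dz": -0.02,"rx": 0,"ry": 0,"rz": 0},
    {"dx": 0,"dy": 0,"dz": -0.02,"rx": 0,"ry": 0,"rz": 0},
    {"dx": 0,"dy": 0,"dz": -0.02,"rx": 0,"ry": 0,"rz": 0},
    {"dx": 0,"dy": 0,"dz": -0.02,"rx": 0,"ry": 0,"rz": 0},
    {"dx": 0,"dy": 0,"dz": -0.02,"rx": 0,"ry": 0,"rz": 0},
    {"dx": 0,"dy": 0,"dz": -0.02,"rx": 0,"ry": 0,"rz": 0},
    {"dx": 0,"dy": 0,"dz": -0.02,"rx": 0,"ry": 0,"rz": 0},
    {"dx": 0,"dy": 0,"dz": -0.02,"rx": 0,"ry": 0,"rz": 0},
    {"dx": 0,"dy": 0,"dz": 0,"rx": 0,"ry": 0,"rz": 0},
    {"dx": 0,"dy": 0,"dz": 0,"rx": 0,"ry": 0,"rz": 0},
  ],
)

```text
t: 7.8
tcp_pos: [0.5091, 0.0608, 0.3194]
tool_rot: [0.859, 0.511, 0.0, 0.0]
force: [-1.3, 0.7, 5.4]
finger_gap: -0.002
gripper_force: 2.6
```

Still sliding at 5.4 N, so I keep going gently until the force rises at the stop.

Request:
move_arm(
  targets=[
    {"dx": 0,"dy": 0,"dz": -0.02,"rx": 0,"ry": 0,"rz": 0},
    {"dx": 0,"dy": 0,"dz": -0.02,"rx": 0,"ry": 0,"rz": 0},
    {"dx": 0,"dy": 0,"dz": -0.02,"rx": 0,"ry": 0,"rz": 0},
    {"dx": 0,"dy": 0,"dz": 0,"rx": 0,"ry": 0,"rz": 0},
    {"dx": 0,"dy": 0,"dz": 0,"rx": 0,"ry": 0,"rz": 0},
    {"dx": 0,"dy": 0,"dz": 0,"rx": 0,"ry": 0,"rz": 0},
    {"dx": 0,"dy": 0,"dz": 0,"rx": 0,"ry": 0,"rz": 0},
    {"dx": 0,"dy": 0,"dz": 0,"rx": 0,"ry": 0,"rz": 0},
    {"dx": 0,"dy": 0,"dz": 0,"rx": 0,"ry": 0,"rz": 0},
    {"dx": 0,"dy": 0,"dz": 0,"rx": 0,"ry": 0,"rz": 0},
  ],
)

```text
t: 9.05
tcp_pos: [0.5091, 0.0608, 0.319]
tool_rot: [0.859, 0.511, 0.001, 0.001]
force: [-3.5, 0.2, 10.6]
finger_gap: -0.002
gripper_force: 5.2
```

Seated: it stopped at z = 0.319 with the force up to 10.6 N. I give it a final short press, then lift off, move out beyond the rod, and turn the gripper by -90° so the wrist camera stays clear of the microscope.

Request:
move_arm(
  targets=[
    {"dx": 0,"dy": 0,"dz": -0.02,"rx": 0,"ry": 0,"rz": 0},
    {"dx": 0,"dy": 0,"dz": -0.02,"rx": 0,"ry": 0,"rz": 0},
    {"dx": 0,"dy": 0,"dz": 0,"rx": 0,"ry": 0,"rz": 0},
    {"dx": 0,"dy": 0,"dz": 0.7,"rx": 0,"ry": 0,"rz": 0},
    {"dx": 0,"dy": 0,"dz": 0.9,"rx": 0,"ry": 0,"rz": 0},
    {"dx": -0.28,"dy": -0.8,"dz": 0,"rx": 0,"ry": 0,"rz": -0.34},
    {"dx": -0.28,"dy": -0.8,"dz": 0,"rx": 0,"ry": 0,"rz": -0.34},
    {"dx": -0.28,"dy": -0.8,"dz": 0,"rx": 0,"ry": 0,"rz": -0.34},
    {"dx": -0.28,"dy": -0.8,"dz": 0,"rx": 0,"ry": 0,"rz": -0.34},
    {"dx": -0.28,"dy": -0.8,"dz": 0,"rx": 0,"ry": 0,"rz": -0.34},
  ],
)

```text
t: 10.3
tcp_pos: [0.4737, -0.0398, 0.3558]
tool_rot: [0.996, 0.089, -0.0, -0.0]
force: [0.2, -0.2, -0.7]
finger_gap: 0.004
gripper_force: 0.0
```

Request:
move_arm(
  targets=[
    {"dx": -0.26,"dy": -0.76,"dz": 0,"rx": 0,"ry": 0,"rz": -0.34},
    {"dx": 0,"dy": 0,"dz": 0,"rx": 0,"ry": 0,"rz": -0.34},
    {"dx": 0,"dy": 0,"dz": 0,"rx": 0,"ry": 0,"rz": -0.34},
    {"dx": 0,"dy": 0,"dz": 0,"rx": 0,"ry": 0,"rz": -0.28},
    {"dx": 0,"dy": 0,"dz": -0.9,"rx": 0,"ry": 0,"rz": 0},
    {"dx": 0,"dy": 0,"dz": -0.9,"rx": 0,"ry": 0,"rz": 0},
    {"dx": 0,"dy": 0,"dz": -0.9,"rx": 0,"ry": 0,"rz": 0},
    {"dx": 0,"dy": 0,"dz": -0.9,"rx": 0,"ry": 0,"rz": 0},
    {"dx": 0,"dy": 0,"dz": 0,"rx": 0,"ry": 0,"rz": 0},
    {"dx": 0,"dy": 0,"dz": 0,"rx": 0,"ry": 0,"rz": 0},
  ],
)

```text
t: 11.55
tcp_pos: [0.468, -0.0584, 0.2668]
tool_rot: [0.969, -0.246, 0.001, 0.0]
force: [0.0, -1.3, 0.6]
finger_gap: -0.0
gripper_force: 0.0
```

```bash
python3 - <<'E'
from h import *
s=sensors.sense();print(s['tcp_pos'],s['q'])
M=P('wrist');im=snap('wrist','w3');snap('top','t3');snap('scene','s3')
for X in([.479,-.0366,.213],s['tcp_pos']):print(proj(M,X),proj(P('top'),X),proj(P('scene'),X))
b=[cv2.imread('pics/w3.png'),cv2.resize(cv2.imread('pics/s3.png')[100:240,160:300],(420,420))]
b=np.hstack(b)[:, :];b=cv2.resize(b,(800,343));cv2.imwrite('pics/c3.png',np.clip(255*(b/255.)**.55,0,255).astype(np.uint8))
E
```

```text
[ 0.46804116 -0.05841739  0.26682802] [-3.61756265e-01  2.72911823e-01  1.76047239e+00  4.32341910e-05
  1.10712415e+00  1.70621959e+00]
[243.19986491 239.59982131] [332.09057557 262.21732033] [182.42478911 204.24647424]
[286.88866905 288.17200231] [348.24062419 267.3000522 ] [164.32166869 190.81632412]
```

View pics/c3.png

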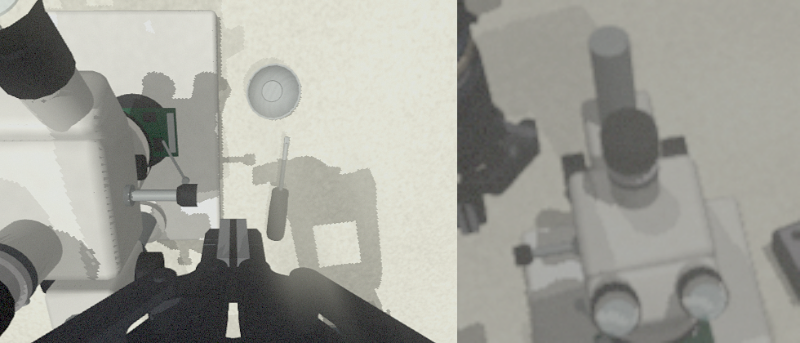

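The knob's end shows at wrist (242.5,239), within a pixel of the predicted position, and the camera is seated. I lower to the rod's height and close in slowly.

Request:
move_arm(
  targets=[
    {"dx": 0,"dy": 0,"dz": -0.8,"rx": 0,"ry": 0,"rz": 0},
    {"dx": 0,"dy": 0,"dz": -0.8,"rx": 0,"ry": 0,"rz": 0},
    {"dx": 0,"dy": 0,"dz": -0.8,"rx": 0,"ry": 0,"rz": 0},
    {"dx": 0,"dy": 0,"dz": -0.06,"rx": 0,"ry": 0,"rz": 0},
    {"dx": 0.047,"dy": 0.088,"dz": 0,"rx": 0,"ry": 0,"rz": 0},
    {"dx": 0.047,"dy": 0.088,"dz": 0,"rx": 0,"ry": 0,"rz": 0},
    {"dx": 0.047,"dy": 0.088,"dz": 0,"rx": 0,"ry": 0,"rz": 0},
    {"dx": 0.047,"dy": 0.088,"dz": 0,"rx": 0,"ry": 0,"rz": 0},
    {"dx": 0,"dy": 0,"dz": 0,"rx": 0,"ry": 0,"rz": 0},
    {"dx": 0,"dy": 0,"dz": 0,"rx": 0,"ry": 0,"rz": 0},
  ],
)

```text
t: 12.95
tcp_pos: [0.4722, -0.0494, 0.2048]
tool_rot: [0.969, -0.246, -0.0, 0.0]
force: [0.4, -0.6, -0.4]
finger_gap: 0.0
gripper_force: 0.0
```

Request:
move_arm(
  targets=[
    {"dx": 0.019,"dy": 0.035,"dz": 0,"rx": 0,"ry": 0,"rz": 0},
    {"dx": 0.019,"dy": 0.035,"dz": 0,"rx": 0,"ry": 0,"rz": 0},
    {"dx": 0.019,"dy": 0.035,"dz": 0,"rx": 0,"ry": 0,"rz": 0},
    {"dx": 0.019,"dy": 0.035,"dz": 0,"rx": 0,"ry": 0,"rz": 0},
    {"dx": 0,"dy": 0,"dz": 0,"rx": 0,"ry": 0,"rz": 0},
    {"dx": 0,"dy": 0,"dz": 0,"rx": 0,"ry": 0,"rz": 0},
    {"dx": 0,"dy": 0,"dz": 0,"rx": 0,"ry": 0,"rz": 0},
    {"dx": 0,"dy": 0,"dz": 0,"rx": 0,"ry": 0,"rz": 0},
    {"dx": 0,"dy": 0,"dz": 0,"rx": 0,"ry": 0,"rz": 0},
    {"dx": 0,"dy": 0,"dz": 0,"rx": 0,"ry": 0,"rz": 0},
  ],
)

```text
t: 14.2
tcp_pos: [0.4729, -0.048, 0.2047]
tool_rot: [0.969, -0.245, -0.001, 0.002]
force: [-4.8, -8.8, 0.6]
finger_gap: -0.002
gripper_force: 4.6
```

Contact, with about 10 N and little motion so far. I push on in small steps.

Request:
move_arm(
  targets=[
    {"dx": 0.019,"dy": 0.035,"dz": 0,"rx": 0,"ry": 0,"rz": 0},
    {"dx": 0.019,"dy": 0.035,"dz": 0,"rx": 0,"ry": 0,"rz": 0},
    {"dx": 0,"dy": 0,"dz": 0,"rx": 0,"ry": 0,"rz": 0},
    {"dx": 0,"dy": 0,"dz": 0,"rx": 0,"ry": 0,"rz": 0},
    {"dx": 0,"dy": 0,"dz": 0,"rx": 0,"ry": 0,"rz": 0},
    {"dx": 0,"dy": 0,"dz": 0,"rx": 0,"ry": 0,"rz": 0},
    {"dx": 0,"dy": 0,"dz": 0,"rx": 0,"ry": 0,"rz": 0},
    {"dx": 0,"dy": 0,"dz": 0,"rx": 0,"ry": 0,"rz": 0},
    {"dx": 0,"dy": 0,"dz": 0,"rx": 0,"ry": 0,"rz": 0},
    {"dx": 0,"dy": 0,"dz": 0,"rx": 0,"ry": 0,"rz": 0},
  ],
)

```text
t: 15.45
tcp_pos: [0.4745, -0.0452, 0.2047]
tool_rot: [0.969, -0.246, -0.0, 0.001]
force: [-1.9, -4.0, 1.2]
finger_gap: -0.001
gripper_force: 2.6
```

```bash
python3 - <<'E'
from h import *
M=P('wrist');im=snap('wrist','w4');snap('scene','s4')
b=[cv2.imread('pics/w4.png'),cv2.resize(cv2.imread('pics/s4.png')[150:240,150:240],(420,420))]
b=np.hstack(b)[:, :];b=cv2.resize(b,(800,343));cv2.imwrite('pics/c4.png',np.clip(255*(b/255.)**.55,0,255).astype(np.uint8))
s=sensors.sense();print(s['force'],s['ft_torque'],s['tcp_pos'])
E
```

```text
[-2.01531156 -5.1007113   1.06452797] [-0.68446846  0.32020549 -0.05871021] [ 0.47447742 -0.04517331  0.20475255]
```

View pics/c4.png

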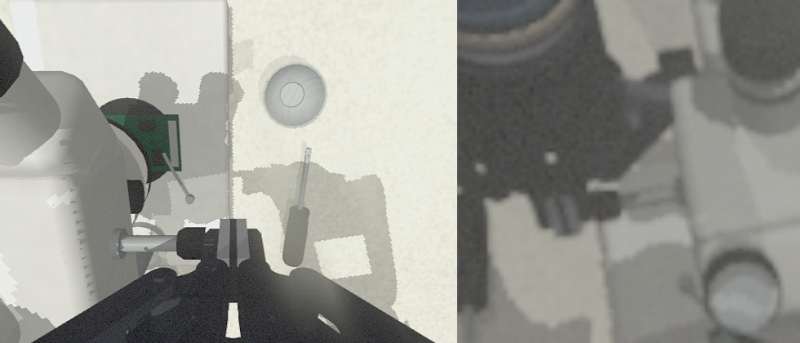

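The knob touches the outer side of the finger squarely, at (205,243) in the crop. The rod has started moving and the force has dropped to 5 N, so I continue.

Request:
move_arm(
  targets=[
    {"dx": 0.019,"dy": 0.035,"dz": 0,"rx": 0,"ry": 0,"rz": 0},
    {"dx": 0.019,"dy": 0.035,"dz": 0,"rx": 0,"ry": 0,"rz": 0},
    {"dx": 0,"dy": 0,"dz": 0,"rx": 0,"ry": 0,"rz": 0},
    {"dx": 0,"dy": 0,"dz": 0,"rx": 0,"ry": 0,"rz": 0},
    {"dx": 0,"dy": 0,"dz": 0,"rx": 0,"ry": 0,"rz": 0},
    {"dx": 0,"dy": 0,"dz": 0,"rx": 0,"ry": 0,"rz": 0},
    {"dx": 0,"dy": 0,"dz": 0,"rx": 0,"ry": 0,"rz": 0},
    {"dx": 0,"dy": 0,"dz": 0,"rx": 0,"ry": 0,"rz": 0},
    {"dx": 0,"dy": 0,"dz": 0,"rx": 0,"ry": 0,"rz": 0},
    {"dx": 0,"dy": 0,"dz": 0,"rx": 0,"ry": 0,"rz": 0},
  ],
)

```text
t: 16.8
tcp_pos: [0.476, -0.0423, 0.2048]
tool_rot: [0.969, -0.246, 0.0, -0.0]
force: [-1.1, -0.5, -0.3]
finger_gap: -0.001
gripper_force: 0.5
```

The force has fallen to about zero, so it has snapped on. I back off along the rod axis, lift clear and check.

Request:
move_arm(
  targets=[
    {"dx": -0.1,"dy": -0.18,"dz": 0,"rx": 0,"ry": 0,"rz": 0},
    {"dx": -0.3,"dy": -0.55,"dz": 0,"rx": 0,"ry": 0,"rz": 0},
    {"dx": -0.3,"dy": -0.55,"dz": 0,"rx": 0,"ry": 0,"rz": 0},
    {"dx": -0.1,"dy": -0.4,"dz": 0.8,"rx": 0,"ry": 0,"rz": 0},
    {"dx": 0,"dy": -0.4,"dz": 0.8,"rx": 0,"ry": 0,"rz": 0},
    {"dx": 0,"dy": -0.6,"dz": 0.8,"rx": 0,"ry": 0,"rz": 0},
    {"dx": 0,"dy": -0.6,"dz": 0.4,"rx": 0,"ry": 0,"rz": 0},
    {"dx": 0,"dy": -0.6,"dz": 0,"rx": 0,"ry": 0,"rz": 0},
    {"dx": 0,"dy": 0,"dz": 0,"rx": 0,"ry": 0,"rz": 0},
    {"dx": 0,"dy": 0,"dz": 0,"rx": 0,"ry": 0,"rz": 0},
  ],
)

```text
t: 18.05
tcp_pos: [0.4553, -0.139, 0.2739]
tool_rot: [0.969, -0.246, -0.001, -0.001]
force: [0.3, 0.1, 0.6]
finger_gap: 0.004
gripper_force: 0.0
```

```bash
python3 - <<'E'
from h import *
M=P('wrist');im=snap('wrist','w5');snap('top','t5');snap('scene','s5')
c=np.array([.509,.061]);ux=np.array([.880,-.475]);uy=np.array([.475,.880])
for o in(26,38,50):
    X=np.r_[c+.02*ux-(.05+o/1000)*uy,.213];print(o,[proj(Q,X).round(1) for Q in(M,P('top'),P('scene'))])
g=lambda f,y,x:cv2.resize(cv2.imread(f'pics/{f}.png')[y:y+100,x:x+100],(400,400),interpolation=cv2.INTER_CUBIC)
b=np.hstack([g('t5',195,260),g('s5',125,170)]);cv2.imwrite('pics/c5.png',np.clip(255*(b/255.)**.55,0,255).astype(np.uint8))
E
```

```text
26 [array([ 78.8, 275.9]), array([321.1, 256.5]), array([195.2, 202. ])]
38 [array([ 98.6, 275.9]), array([326.5, 259.3]), array([188.9, 203.1])]
50 [array([118.5, 275.9]), array([332. , 262.2]), array([182.5, 204.3])]
```

View pics/c5.png

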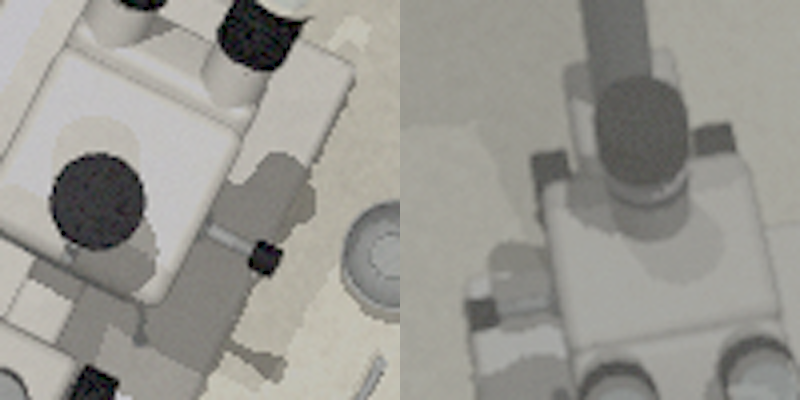

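View pics/w5.png

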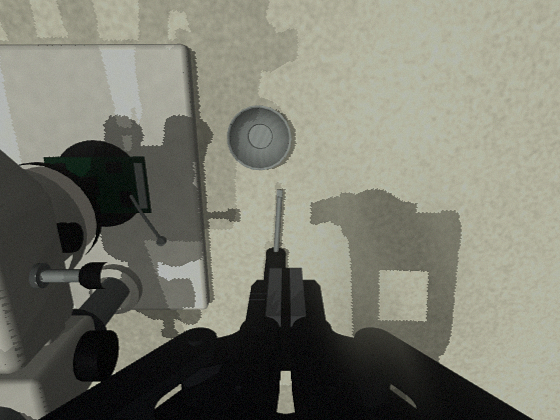

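The camera is fully seated. The knob end reads about (104,276) in the wrist view, and 98.6 is expected at the middle click, so I measure its shift by registering the before and after pictures.

```bash
python3 - <<'E'
from h import *
def cen(f,x,y,r=9):
    g=cv2.imread(f'pics/{f}.png',0)[y-r:y+r+1,x-r:x+r+1].astype(float)
    w=np.clip(60-g,0,None) if f[0]=='t' else np.clip(55-g,0,None)
    yy,xx=np.mgrid[-r:r+1,-r:r+1];return round(x+(w*xx).sum()/w.sum(),2),round(y+(w*yy).sum()/w.sum(),2),int((w>0).sum()),g.min()
print([cen(f,328,260) for f in('t1','t2','t5')]);print([cen(f,189,204) for f in('s1','s2','s5')])
g=cv2.imread('pics/w5.png',0);print(g[276,70:125]);print(g[270,70:125])
E
```

```text
[(np.float64(328.96), np.float64(260.79), 61, np.float64(0.0)), (np.float64(329.55), np.float64(259.54), 311, np.float64(1.0)), (np.float64(325.66), np.float64(259.08), 72, np.float64(0.0))]
[(np.float64(186.6), np.float64(203.81), 54, np.float64(30.0)), (np.float64(186.5), np.float64(203.75), 58, np.float64(27.0)), (np.float64(190.34), np.float64(203.08), 54, np.float64(32.0))]
[111 112 114 114 111 111 116 102  46   7   8  14  13  15  17  17  14  12
  21  13   9  17  18  12  19   9  15  14  14  19  88 171 165 168 166 170
 168 171 177 175 171 176 174 174 173 174 169 167 167 167 152  82  89  89
  91]
[ 59  64  58  57  56  55  51  56  55  33  11  13   3  15  11   3  12   4
  10  13  10  10  14  11  11  13  16  15  12  14  24  86 174 164 164 166
 161 164 162 167 166 166 172 170 170 172 175 164 132  79  60  61  60  58
  62]
```

```bash
python3 - <<'E'
from h import *
# top-hat edge of knob end in w3
g=cv2.imread('pics/w3.png',0)
for r in(236,240,244):print(r,g[r,212:250])
# wrist pose now (unmoved): block corner-independent, shift per mm
M=P('wrist');s=sensors.sense();print(s['t'],s['tcp_pos'])
# template match of knob between views, subpixel via upsampling
def shift(a,b,x,y,h=6,R=10):
    A,B=[cv2.resize(cv2.imread(f'pics/{f}.png',0)[y-30:y+30,x-30:x+30],None,fx=8,fy=8,interpolation=cv2.INTER_CUBIC) for f in(a,b)]
    c=240;T=A[c-8*h:c+8*h,c-8*h:c+8*h];m=cv2.matchTemplate(B,T,cv2.TM_CCOEFF_NORMED);m=m[c-8*h-80:c-8*h+81,c-8*h-80:c-8*h+81]
    _,v,_,p=cv2.minMaxLoc(m);return (p[0]-80)/8,(p[1]-80)/8,v
print(shift('t1','t5',330,261),shift('s1','s5',186,204))
E
```

```text
236 [105 107 112 102  31  19  22  19  26  25  30  28  28  24  26  28  29  26
  28  25  29  26  22  33  27  27  22  29  38  96 139 136 137 134 135 134
 136 135]
240 [138 138 136 123  16  17  26  29  25  25  28  26  31  28  24  33  27  25
  26  33  29  28  25  31  30  29  24  21  48 110 139 134 129 134 133 135
 135 136]
244 [108 104 108  98  32  20  22  26  20  22  27  24  19  25  24  24  24  28
  25  30  28  23  26  29  24  28  28  26  54 116 135 135 131 136 130 129
 131 130]
18.2 [ 0.45571703 -0.13879792  0.27428992]
(-3.375, -1.625, 0.8977597951889038) (3.5, -0.625, 0.8943476676940918)
```

```bash
cat >> h.py <<'E'
def hull(M,s,c=(.509,.061),yaw=-28.3):
    a=np.radians(yaw);ux=np.array([np.cos(a),np.sin(a),0]);uy=np.array([-ux[1],ux[0],0]);o=np.r_[c,.213]+.02*ux
    p=[]
    for e in(s-.014,s):
        for t in np.linspace(0,6.28,40): p.append(proj(M,o-(.05+e)*uy+.008*(np.cos(t)*ux+np.sin(t)*np.array([0,0,1]))))
    return cv2.convexHull(np.float32(p))[:,0]
E
python3 - <<'E'
from h import *
W=P('wrist')
for n,M in(('w5',W),('t',P('top')),('s',P('scene'))):
    for s in(.026,.038,.044,.05):
        h=hull(M,s);m=cv2.moments(h);print(n,s,'x',h[:,0].min().round(1),h[:,0].max().round(1),'cen',round(m['m10']/m['m00'],2),round(m['m01']/m['m00'],2))
m=cams.camera_model('wrist');print(m['fx'],m['cx'],np.array(m['extrinsics'])[2,:3])
g=cv2.imread('pics/w5.png')[240:310,20:150]
cv2.imwrite('pics/c6.png',cv2.resize(np.clip(255*(g/255.)**.5,0,255).astype(np.uint8),None,fx=6,fy=6,interpolation=cv2.INTER_NEAREST))
E
```

```text
w5 0.026 x 48.2 86.6 cen 67.49 275.78
w5 0.038 x 68.8 105.7 cen 87.33 275.78
w5 0.044 x 79.0 115.3 cen 97.26 275.77
w5 0.05 x 89.3 124.9 cen 107.18 275.77
t 0.026 x 312.8 322.9 cen 317.88 254.81
t 0.038 x 318.3 328.4 cen 323.37 257.64
t 0.044 x 321.0 331.2 cen 326.12 259.06
t 0.05 x 323.7 334.0 cen 328.87 260.48
s 0.026 x 194.5 203.4 cen 198.95 201.43
s 0.038 x 188.1 197.1 cen 192.59 202.54
s 0.044 x 184.9 193.9 cen 189.4 203.09
s 0.05 x 181.7 190.7 cen 186.21 203.65
377.8130826050366 285.2461392387306 [-0.2859239   0.15490598 -0.9456488 ]
```

View pics/c6.png

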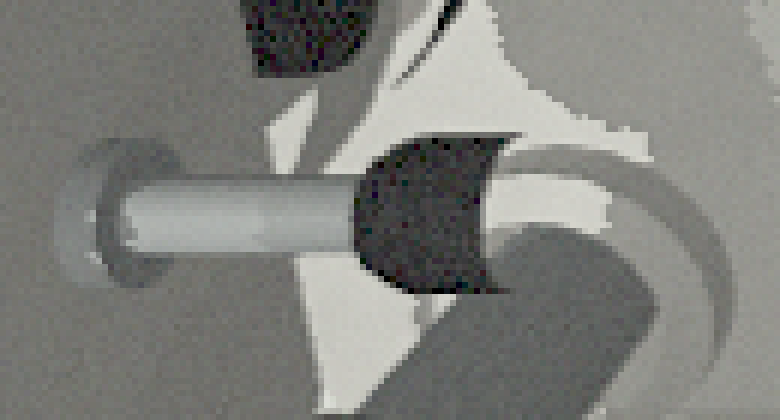

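The close view settles it. The knob's inner edge at wrist x = 78 agrees with the other two views: the rod has gone in only about 6–7 mm, so it is balanced at the half-way crest and has not clicked. I go back and push about 2–3 mm farther.

Request:
move_arm(
  targets=[
    {"dx": 0,"dy": 0.6,"dz": 0,"rx": 0,"ry": 0,"rz": 0},
    {"dx": 0,"dy": 0.6,"dz": -0.4,"rx": 0,"ry": 0,"rz": 0},
    {"dx": 0,"dy": 0.6,"dz": -0.8,"rx": 0,"ry": 0,"rz": 0},
    {"dx": 0,"dy": 0.4,"dz": -0.8,"rx": 0,"ry": 0,"rz": 0},
    {"dx": 0.1,"dy": 0.4,"dz": -0.8,"rx": 0,"ry": 0,"rz": 0},
    {"dx": 0.3,"dy": 0.55,"dz": 0,"rx": 0,"ry": 0,"rz": 0},
    {"dx": 0.2,"dy": 0.37,"dz": 0,"rx": 0,"ry": 0,"rz": 0},
    {"dx": 0.1,"dy": 0.18,"dz": 0,"rx": 0,"ry": 0,"rz": 0},
    {"dx": 0,"dy": 0,"dz": 0,"rx": 0,"ry": 0,"rz": 0},
    {"dx": 0,"dy": 0,"dz": 0,"rx": 0,"ry": 0,"rz": 0},
  ],
)

```text
t: 19.45
tcp_pos: [0.4736, -0.0471, 0.2051]
tool_rot: [0.969, -0.246, 0.0, 0.0]
force: [0.1, -0.4, 0.1]
finger_gap: 0.0
gripper_force: 0.0
```

Request:
move_arm(
  targets=[
    {"dx": 0.048,"dy": 0.09,"dz": 0,"rx": 0,"ry": 0,"rz": 0},
    {"dx": 0.048,"dy": 0.09,"dz": 0,"rx": 0,"ry": 0,"rz": 0},
    {"dx": 0.019,"dy": 0.035,"dz": 0,"rx": 0,"ry": 0,"rz": 0},
    {"dx": 0.019,"dy": 0.035,"dz": 0,"rx": 0,"ry": 0,"rz": 0},
    {"dx": 0,"dy": 0,"dz": 0,"rx": 0,"ry": 0,"rz": 0},
    {"dx": 0,"dy": 0,"dz": 0,"rx": 0,"ry": 0,"rz": 0},
    {"dx": 0,"dy": 0,"dz": 0,"rx": 0,"ry": 0,"rz": 0},
    {"dx": 0,"dy": 0,"dz": 0,"rx": 0,"ry": 0,"rz": 0},
    {"dx": 0,"dy": 0,"dz": 0,"rx": 0,"ry": 0,"rz": 0},
    {"dx": 0,"dy": 0,"dz": 0,"rx": 0,"ry": 0,"rz": 0},
  ],
)

```text
t: 20.7
tcp_pos: [0.4769, -0.0406, 0.2048]
tool_rot: [0.969, -0.246, -0.0, -0.0]
force: [-0.3, -0.5, -0.5]
finger_gap: 0.004
gripper_force: 0.0
```

```bash
cat > m.py <<'E'
from h import *
def cen(f,x,y,r=9):
    g=cv2.imread(f'pics/{f}.png',0)[y-r:y+r+1,x-r:x+r+1].astype(float)
    w=np.clip((60 if f[0]=='t' else 55)-g,0,None)
    yy,xx=np.mgrid[-r:r+1,-r:r+1];return round(x+(w*xx).sum()/w.sum(),2),round(y+(w*yy).sum()/w.sum(),2),int((w>0).sum())
E
python3 - <<'E'
from m import *
W=P('wrist');g=cv2.cvtColor(snap('wrist','w6'),cv2.COLOR_RGB2GRAY)
s=sensors.sense();print(s['tcp_pos'],s['force'])
for d in(.026,.038,.044,.05):
    h=hull(W,d);print(d,h.min(0),h.max(0))
r=int(h[:,1].mean());print(r,g[r,110:290:2])
E
```

```text
[ 0.47685622 -0.04060964  0.20478149] [ 0.03518787 -0.88839915  0.03675488]
0.026 [176.32973 278.42194] [219.83083 318.88055]
0.038 [207.43152 278.39215] [247.86353 318.8532 ]
0.044 [222.98425 278.37723] [261.88138 318.83954]
0.05 [238.53821 278.36234] [275.9002  318.82587]
298 [138 123  82 112 100  89  84  75  73  71  70  65  72  71  69  68  68  66
  71  78  73  77  74  96  44  58  98 148 147 150 150 149 145 148 146 147
 148 148 149 147 151 151 148 150 141  75  78  73  73  73  76  78  66  18
  12  14  16  22  16  19  23  21  12  18  21  17  23  21  23  19  20  16
  16  22  14  19  19  18  30  60  58  72  69  72  69  65  21  22  23  18]
```

No force now. I retract to the same viewing pose as before and compare directly.

Request:
move_arm(
  targets=[
    {"dx": -0.134,"dy": -0.25,"dz": 0,"rx": 0,"ry": 0,"rz": 0},
    {"dx": -0.3,"dy": -0.55,"dz": 0,"rx": 0,"ry": 0,"rz": 0},
    {"dx": -0.3,"dy": -0.55,"dz": 0,"rx": 0,"ry": 0,"rz": 0},
    {"dx": -0.1,"dy": -0.4,"dz": 0.8,"rx": 0,"ry": 0,"rz": 0},
    {"dx": 0,"dy": -0.4,"dz": 0.8,"rx": 0,"ry": 0,"rz": 0},
    {"dx": 0,"dy": -0.6,"dz": 0.8,"rx": 0,"ry": 0,"rz": 0},
    {"dx": 0,"dy": -0.6,"dz": 0.4,"rx": 0,"ry": 0,"rz": 0},
    {"dx": 0,"dy": -0.6,"dz": 0,"rx": 0,"ry": 0,"rz": 0},
    {"dx": 0,"dy": 0,"dz": 0,"rx": 0,"ry": 0,"rz": 0},
    {"dx": 0,"dy": 0,"dz": 0,"rx": 0,"ry": 0,"rz": 0},
  ],
)

```text
t: 22.0
tcp_pos: [0.4554, -0.139, 0.2739]
tool_rot: [0.969, -0.246, -0.001, -0.0]
force: [0.2, 0.0, -0.2]
finger_gap: 0.002
gripper_force: 0.0
```

```bash
python3 - <<'E'
from m import *
print(sensors.sense()['tcp_pos'])
g=cv2.cvtColor(snap('wrist','w7'),cv2.COLOR_RGB2GRAY);snap('top','t7');snap('scene','s7')
print([cen(f,327,260) for f in('t1','t5','t7')],[cen(f,189,204) for f in('s1','s5','s7')])
print(g[276,60:110])
for d in(.038,.044): print(hull(P('wrist'),d).min(0))
E
```

```text
[ 0.45535532 -0.13904431  0.27390156]
[(np.float64(328.95), np.float64(260.78), 62), (np.float64(325.65), np.float64(259.08), 73), (np.float64(324.68), np.float64(258.67), 70)] [(np.float64(186.6), np.float64(203.81), 54), (np.float64(190.34), np.float64(203.08), 54), (np.float64(191.63), np.float64(202.91), 53)]
[123 123 122 123 107 110 110 114 112 107 112 109 115 115  98  12  13  10
  17  13  20  19  17  11  21  20  12  15  15  16  11  16  15  18  13   9
  78 169 166 165 164 163 165 164 167 172 170 173 177 172]
[ 68.75251 262.322  ]
[ 79.022644 262.31805 ]
```

The rod is now about 9.4 mm in, which is still short of 12. I wait a moment to see whether it is creeping to the notch by itself.

Request:
move_arm(
  targets=[
    {"dx": 0,"dy": 0,"dz": 0,"rx": 0,"ry": 0,"rz": 0},
    {"dx": 0,"dy": 0,"dz": 0,"rx": 0,"ry": 0,"rz": 0},
    {"dx": 0,"dy": 0,"dz": 0,"rx": 0,"ry": 0,"rz": 0},
    {"dx": 0,"dy": 0,"dz": 0,"rx": 0,"ry": 0,"rz": 0},
    {"dx": 0,"dy": 0,"dz": 0,"rx": 0,"ry": 0,"rz": 0},
    {"dx": 0,"dy": 0,"dz": 0,"rx": 0,"ry": 0,"rz": 0},
    {"dx": 0,"dy": 0,"dz": 0,"rx": 0,"ry": 0,"rz": 0},
    {"dx": 0,"dy": 0,"dz": 0,"rx": 0,"ry": 0,"rz": 0},
    {"dx": 0,"dy": 0,"dz": 0,"rx": 0,"ry": 0,"rz": 0},
    {"dx": 0,"dy": 0,"dz": 0,"rx": 0,"ry": 0,"rz": 0},
  ],
)

```text
t: 23.4
tcp_pos: [0.456, -0.1394, 0.2748]
tool_rot: [0.969, -0.246, -0.0, -0.0]
force: [-0.3, -0.1, -0.5]
finger_gap: -0.004
gripper_force: 0.0
```

```bash
python3 - <<'E'
from m import *
g=cv2.cvtColor(snap('wrist','w8'),cv2.COLOR_RGB2GRAY);snap('top','t8');snap('scene','s8')
print([cen(f,327,260) for f in('t1','t5','t7','t8')],[cen(f,189,204) for f in('s1','s5','s7','s8')])
print(sensors.sense()['tcp_pos'],g[276,60:110])
# shift (mm) by scale using hull centroids
E
```

```text
[(np.float64(328.95), np.float64(260.78), 62), (np.float64(325.65), np.float64(259.08), 73), (np.float64(324.68), np.float64(258.67), 70), (np.float64(324.7), np.float64(258.67), 71)] [(np.float64(186.6), np.float64(203.81), 54), (np.float64(190.34), np.float64(203.08), 54), (np.float64(191.63), np.float64(202.91), 53), (np.float64(191.6), np.float64(202.95), 51)]
[ 0.45601251 -0.13941123  0.27480196] [120 118 120 121 115 105 107 107 107 105 109 104 104 103 104  72   9  18
  15  11  22  24  17  17  23  19  18  21  16  12  19  17  13  14  15  13
  24  87 171 167 164 164 163 162 158 162 165 167 165 170]
```

It is stationary at about 9.4 mm, held by friction short of the notch. I push another 2.8 mm or so beyond the last finger position, well below the 18 mm that would carry it over to the inner notch.

Request:
move_arm(
  targets=[
    {"dx": 0,"dy": 0.6,"dz": 0,"rx": 0,"ry": 0,"rz": 0},
    {"dx": 0,"dy": 0.6,"dz": -0.4,"rx": 0,"ry": 0,"rz": 0},
    {"dx": 0,"dy": 0.6,"dz": -0.8,"rx": 0,"ry": 0,"rz": 0},
    {"dx": 0,"dy": 0.4,"dz": -0.8,"rx": 0,"ry": 0,"rz": 0},
    {"dx": 0.1,"dy": 0.4,"dz": -0.8,"rx": 0,"ry": 0,"rz": 0},
    {"dx": 0.3,"dy": 0.55,"dz": 0,"rx": 0,"ry": 0,"rz": 0},
    {"dx": 0.2,"dy": 0.37,"dz": 0,"rx": 0,"ry": 0,"rz": 0},
    {"dx": 0.1,"dy": 0.18,"dz": 0,"rx": 0,"ry": 0,"rz": 0},
    {"dx": 0.067,"dy": 0.125,"dz": 0,"rx": 0,"ry": 0,"rz": 0},
    {"dx": 0,"dy": 0,"dz": 0,"rx": 0,"ry": 0,"rz": 0},
  ],
)

```text
t: 24.8
tcp_pos: [0.4754, -0.0438, 0.2051]
tool_rot: [0.969, -0.246, 0.0, 0.0]
force: [0.9, 0.5, -0.1]
finger_gap: -0.009
gripper_force: 0.0
```

Request:
move_arm(
  targets=[
    {"dx": 0.067,"dy": 0.125,"dz": 0,"rx": 0,"ry": 0,"rz": 0},
    {"dx": 0.018,"dy": 0.033,"dz": 0,"rx": 0,"ry": 0,"rz": 0},
    {"dx": 0.018,"dy": 0.033,"dz": 0,"rx": 0,"ry": 0,"rz": 0},
    {"dx": 0.018,"dy": 0.033,"dz": 0,"rx": 0,"ry": 0,"rz": 0},
    {"dx": 0,"dy": 0,"dz": 0,"rx": 0,"ry": 0,"rz": 0},
    {"dx": 0,"dy": 0,"dz": 0,"rx": 0,"ry": 0,"rz": 0},
    {"dx": 0,"dy": 0,"dz": 0,"rx": 0,"ry": 0,"rz": 0},
    {"dx": 0,"dy": 0,"dz": 0,"rx": 0,"ry": 0,"rz": 0},
    {"dx": 0,"dy": 0,"dz": 0,"rx": 0,"ry": 0,"rz": 0},
    {"dx": 0,"dy": 0,"dz": 0,"rx": 0,"ry": 0,"rz": 0},
  ],
)

```text
t: 26.05
tcp_pos: [0.4781, -0.0384, 0.2048]
tool_rot: [0.969, -0.246, -0.0, 0.0]
force: [-2.9, -4.1, 0.1]
finger_gap: 0.001
gripper_force: 2.6
```

Resistance is back at about 5 N, so the rod is pressing against the middle notch. I retract and measure.

Request:
move_arm(
  targets=[
    {"dx": -0.188,"dy": -0.35,"dz": 0,"rx": 0,"ry": 0,"rz": 0},
    {"dx": -0.3,"dy": -0.55,"dz": 0,"rx": 0,"ry": 0,"rz": 0},
    {"dx": -0.3,"dy": -0.55,"dz": 0,"rx": 0,"ry": 0,"rz": 0},
    {"dx": -0.1,"dy": -0.4,"dz": 0.8,"rx": 0,"ry": 0,"rz": 0},
    {"dx": 0,"dy": -0.4,"dz": 0.8,"rx": 0,"ry": 0,"rz": 0},
    {"dx": 0,"dy": -0.6,"dz": 0.8,"rx": 0,"ry": 0,"rz": 0},
    {"dx": 0,"dy": -0.6,"dz": 0.4,"rx": 0,"ry": 0,"rz": 0},
    {"dx": 0,"dy": -0.6,"dz": 0,"rx": 0,"ry": 0,"rz": 0},
    {"dx": 0,"dy": 0,"dz": 0,"rx": 0,"ry": 0,"rz": 0},
    {"dx": 0,"dy": 0,"dz": 0,"rx": 0,"ry": 0,"rz": 0},
  ],
)

```text
t: 27.3
tcp_pos: [0.4554, -0.139, 0.2739]
tool_rot: [0.969, -0.246, -0.001, -0.001]
force: [0.1, -0.2, -0.3]
finger_gap: -0.005
gripper_force: 0.0
```

```bash
python3 - <<'E'
from m import *
g=cv2.cvtColor(snap('wrist','w9'),cv2.COLOR_RGB2GRAY);snap('top','t9');snap('scene','s9')
print([cen(f,325,259) for f in('t1','t8','t9')],[cen(f,190,203) for f in('s1','s8','s9')])
print(sensors.sense()['tcp_pos'],g[276,55:110])
for d in(.038,.044): print(hull(P('wrist'),d).min(0))
E
```

```text
[(np.float64(328.95), np.float64(260.78), 63), (np.float64(324.72), np.float64(258.63), 73), (np.float64(323.79), np.float64(258.11), 78)] [(np.float64(186.6), np.float64(203.81), 54), (np.float64(191.6), np.float64(202.95), 51), (np.float64(192.79), np.float64(202.76), 53)]
[ 0.45572306 -0.13881736  0.27430421] [124 121 123 127 124 121 122 122 121 112 108 110 111 108 108 102  50   6
  11  10  13  16  12  21  17  24  21  21  20  10  13  12  13  18  11  11
  14  32 110 167 160 165 163 162 164 159 167 166 168 167 168 169 168 173
 174]
[ 68.72942 262.34613]
[ 78.99889 262.34204]
```

The rod has now moved 11.3–11.7 mm in the fixed views, and the wrist view puts its stand-off at about 39 mm against 38 mm at the click. The resistance was felt at the notch, the camera is seated, and the robot is clear, so I hand in.

```bash
python3 -c "
from station import order
print(order.sign_off())"
```

```text
the job is handed in; nothing more can be done
None
```

I handed the job in at about 27 s: the camera is pressed down onto the tube's rim (stopped at 319 mm), then the rod was pushed to about 11.5 mm in by camera measurement, with resistance felt at the 12 mm middle click though it never visibly snapped; the arm kept clear of the loose things.

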